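Test the racket's cell on the spring-return dial

TASK

The mosquito racket has gone weak: stand the red battery cell upright in the round well of the grey tester, right down on its floor, and let go of it. Then turn the tester's blue spring-return dial clockwise past the first two clicks to the third one (the red mark), not on to the fourth, and hold it there against its spring: finish while still holding the dial at the third click. Leave the yellow cell and everything else on the cabinet where they are.

Things in the scene. Friction and masses are not known exactly. Their poses are not given: they have to be found in the camera images.
- cell_red: Red battery cell standing upright, button up: 34 mm diameter, 61 mm tall with the 3 mm steel button (10 mm across), a thin steel-coloured band near its foot; about 130 g. It stands either left or right of the tester, the yellow one on the other side. Origin: centre of its underside; z up along the cell. Its yaw means nothing.
- cell_yellow: Yellow battery cell of the same size and shape, standing upright; a bystander. Origin: centre of its underside.
- tester: Grey box-shaped cell tester, fixed to the top: 130 mm (its x) by 220 mm (its y), flat deck 45 mm above the cabinet top. The round well is at its local (0, +60 mm), the dial at (0, -60 mm), a flat meter picture between them. Origin: centre of its underside; z up; its x points away from the robot, give or take 0.4 rad.
- well (a point): Centre of the well's floor, 22 mm below the deck (23 mm above the cabinet top). The well is round, 42 mm wide, with a 3 mm chamfer at its mouth, so a seated cell stands out 39 mm above the deck. Axes as the tester.
- dial_grip (a point): Point on the dial's axis, 28 mm above the deck, where the bar grip is best pinched. The blue bar is 50 mm long, 12 mm thick and reaches from 5 to 40 mm above the deck, on a black disc 52 mm wide and 5 mm high. This frame turns with the dial: its x runs along the bar towards the end with the white line (the pointer), z up.
- dial (a joint): Angle of the dial in rad, growing clockwise seen from above: 0 at rest (black mark), clicks at 0.4 (white mark), 0.8 (yellow mark) and 1.2 (third click, red mark), a fourth, unwanted one at 1.6 (green mark), end stop at 1.65. The clicks are felt as humps midway between the marks. A spring turns it all the way back to 0 when let go, from every click: about 0.03 N m at rest rising to 0.08 N m at the third, plus about 0.02 N m to climb each hump.
- racket: Blue mosquito racket lying flat behind the tester, 458 mm long along its x, 200 mm wide, 35 mm high; a bystander. Origin: underside at the throat between handle (-x) and head (+x).
- ashtray: Green glass ashtray, 112 mm wide, 34 mm high; a bystander. Origin: centre of its underside.
- phone_stand: Folded aluminium phone stand, 115 x 75 x 14 mm, lying flat; a bystander. Origin: centre of its underside.
- remote: Black remote control, 165 (x) x 46 x 20 mm, lying flat; a bystander. Origin: centre of its underside.
- tea_jar: Blue lidded jar, 76 mm wide, 120 mm tall; a bystander. Origin: centre of its underside.
There are look-alikes about, which are no part of the job. Several things have the shape of the cell_red; the one meant has the colours described above.

How it is judged:
By the outcome, as a careful person would: the job done as asked, in the order asked, and still so for the second after the job is handed in, while the arm keeps its last pose, push and grip.
It also fails if it takes over 45 s, if anything falls off the work surface, if the arm or the gripper's body presses on something with over 40 N, if the wrist force passes 120 N, or if a joint passes its speed limit or range.

ROBOT

A 6-joint arm with a two-finger parallel gripper is mounted at the origin on the work surface. World frame = base frame: x ahead of the robot, y to its left, z up, the work surface at z = 0. Lengths are in m, angles in rad, forces in N, time in s.
With the tool pointing down it reaches from about 0.35 to 0.85 m from the base axis. Payload 8.1 kg.
Tool frame: the origin (TCP) lies at the very end of the fingers, on their centre line; the grasp point (between the pads) lies 19 mm behind it; x points along the fingers, y is the direction in which the jaws open and shut, and the axes are right-handed (so a half turn about x gives the same grasp; the last joint's range is limited). The gripper opens to 85 mm and grips with 20 to 120 N. Pads are 22 mm wide; open, the fingers measure 114 mm over their backs; the gripper's body (76 mm by 85 mm) begins 54 mm behind the grasp point. The pads swing forward as they close: fully open they stand 13 mm farther back than shut.
Start: joints at [-0.085, 0.13, 1.488, -0, 1.523, -0.085], TCP at [0.6, 0, 0.231] pointing down, gripper open.
Joint ranges: [-2.96, 2.96], [-0.89, 2.26], [0.02, 2.5], [-1.34, 4.48], [0, 2.73], [-2.66, 2.66]. Speed limits (rad/s): [2.39, 2.39, 2.79, 3.14, 3.14, 3.14].

INTERFACE

Orientations are given as a unit quaternion [x, y, z, w].
In Python, from workcell import ctrl gives the robot as it stands.
- The arm moves only by the shell command python3 -m crank 'ROWS' [FORCE]. ROWS is JSON, a list of rows, each a list of 5 numbers: the shift along the tool's x, y, z in mm, then the turn about the tool's x in degrees, then the closure, from 0 (fully open) to 1 (shut). A call has 1 to 12 rows; each row is the pose to reach, as a shift and turn from the pose commanded when the call began, along the tool's axes at that moment; what a row does not reach only later rows make up. A row lasts 1/8 s, in which the tool goes at most 62.5 mm and 10.7 degrees, less where a joint would pass 70% of its speed; a pose out of reach is approached as far as the arm can. A call with a gripper value outside its range is refused whole. The fingers move at their own pace and stop on an object; FORCE is the grip in N (left out, the last holds). Time passes only in rows, so rows that repeat a pose let the fingers close. It gives the time, the measured TCP pose, the force and the opening at its end, in the units of the state.
- ctrl.observe(): the state, without advancing time (a new reading comes with each control period).
- ctrl.grab_frame(name): name is "scene" or "side" or "wrist"; returns the picture (480x640x3 uint8, red, green, blue); there is no depth.
- ctrl.camera_info(name): a dict with "fx", "fy", "cx", "cy" (pixels), "origin" and "attitude" of the camera in the world; the wrist camera has in their place "hand_eye" (4x4, takes a point from camera to tool coordinates, whose origin is the TCP and whose axes are the tool frame's). Camera axes: x right, y down, z forward; pixel columns grow to the right and rows downward; lengths in m; the calibration is good to about 2 mm. The wrist camera is an equidistant fisheye: a pixel r from the principal point sees the ray r / f radians off the axis. A picture is of the moment at which its call begins: read the wrist's pose just before it. camera_info takes no time and is no camera call.
- ctrl.close_job(): hands the job in, once; it reports no verdict.
The state is a dict: "time_s": time; "joints": joint angles; "joint_velocities": joint speeds; "tau": joint torques, N m; "ee_pos": TCP position; "tcp_rot": TCP orientation; "force": force on the tool from outside, world axes, zero at the start; "torque": the same for the moment, N m; "width": finger opening in m.
Only numpy, scipy, OpenCV 4.12 (cv2) and the standard library are available. Lean on these libraries where they do the work, as an engineer would, in place of code of your own. Each camera call takes 0.05 s, during which the arm holds its last target.

## Working session

There is one attempt and no reset: what is moved stays moved. The work goes in short steps, Python scripts to look and compute and a shell command to move; the robot and the scene stay as the last step left them, time stands still between calls to the robot, and variables do not carry over. Pictures are saved under pics/ and viewed, and the job is handed in when it is done.

```bash
ls; mkdir -p pics; python3 - <<'E'
from workcell import ctrl
import cv2
print(ctrl.observe())
for n in ("scene","side","wrist"):
    print(n,ctrl.camera_info(n))
    cv2.imwrite(f"pics/{n}0.png",ctrl.grab_frame(n)[:,:,::-1])
E
```

```text
pics
{'time_s': 0.0, 'joints': array([-8.53977198e-02,  1.31172795e-01,  1.48923833e+00,  3.90319035e-06,
        1.52295708e+00, -8.54045359e-02]), 'joint_velocities': array([ 0.00037144,  0.00018299,  0.00056389, -0.00126585, -0.00017317,
        0.0003477 ]), 'tau': array([-1.90700346e-03, -5.69404185e+01, -5.00557995e+01, -2.19391650e-04,
        1.44415747e-02,  7.24149572e-05]), 'ee_pos': array([5.99483957e-01, 6.93142087e-05, 2.30259939e-01]), 'tcp_rot': array([ 0.49959479,  0.50048248, -0.5004015 ,  0.49952044]), 'force': array([ 0.54592736, -0.34370524, -0.59058973]), 'torque': array([-0.00785331, -0.06117036,  0.01791392]), 'width': 0.08510286480179285}
scene {'fx': 449.28549940304754, 'fy': 449.28549940304754, 'cx': 323.15324140858985, 'cy': 240.32712227292797, 'origin': array([ 1.27235675, -0.62448323,  0.67623767]), 'attitude': array([ 0.80284269,  0.35656514, -0.20539794, -0.43141233])}
side {'fx': 523.0873095474111, 'fy': 523.0873095474111, 'cx': 322.4776599658529, 'cy': 243.2890741178034, 'origin': array([-0.31184457,  0.81292347,  1.05256333]), 'attitude': array([-0.36572558,  0.82315726, -0.39931741,  0.17088747])}
wrist {'fx': 371.64829954431775, 'fy': 371.64829954431775, 'cx': 324.1303492347627, 'cy': 241.04923469148923, 'hand_eye': array([[ 1.37245139e-03, -2.69489557e-01,  9.63002334e-01,
        -1.42711307e-01],
       [ 9.99999033e-01,  5.87933615e-04, -1.26064917e-03,
        -5.45475353e-04],
       [-2.26449658e-04,  9.63003132e-01,  2.69490104e-01,
        -6.86165493e-02],
       [ 0.00000000e+00,  0.00000000e+00,  0.00000000e+00,
         1.00000000e+00]])}
```

View pics/scene0.png

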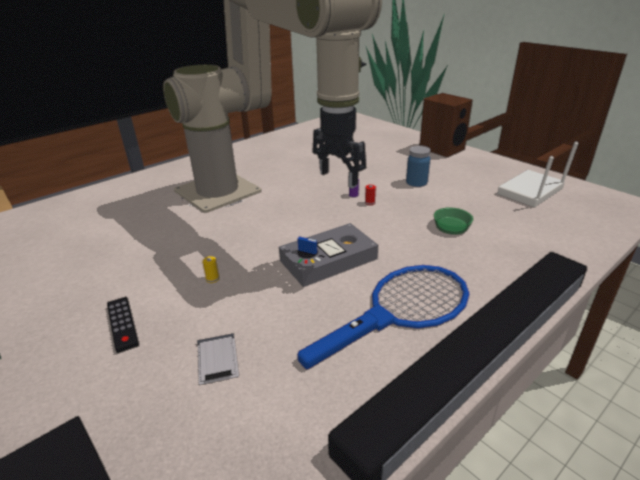

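View pics/side0.png

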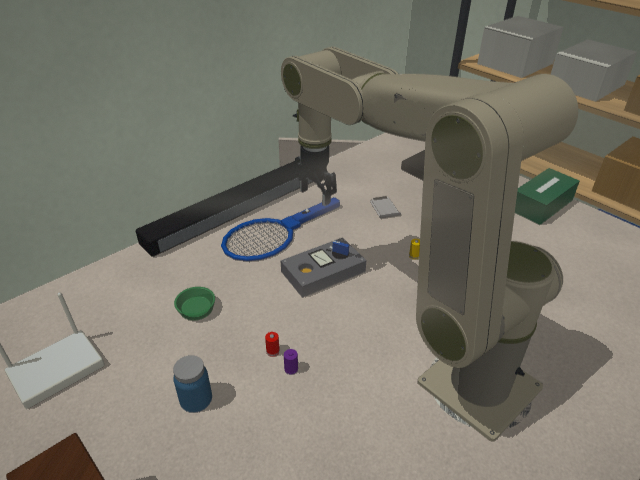

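View pics/wrist0.png

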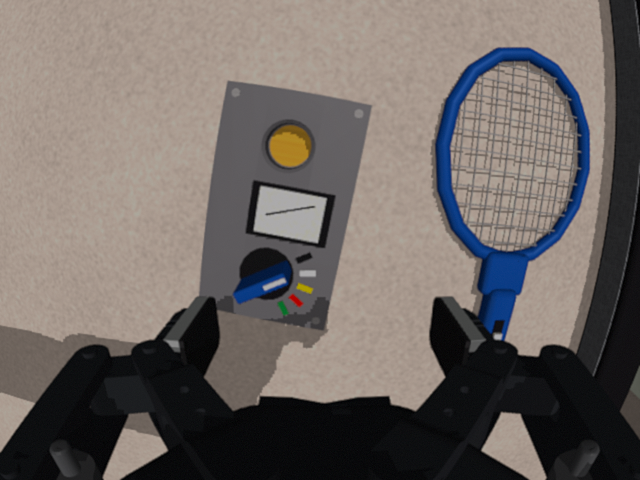

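The scene view shows the red cell at (370,194), a purple look-alike at (353,190) and the yellow cell at (211,268). In the side view they are at (272,343), (291,362) and (416,248). In the wrist view, the well is at (290,145), the dial at (266,273), and its marks to the right of it. The red one fits the description; I'll confirm it with a crop.

```bash
cat > h.py <<'E'
import numpy as np,cv2
from workcell import ctrl
from scipy.spatial.transform import Rotation as R
def ray(name,uv,st=None):
    c=ctrl.camera_info(name); u,v=uv
    x=(u-c['cx'])/c['fx']; y=(v-c['cy'])/c['fy']
    if name!='wrist':
        d=np.array([x,y,1.]); A=R.from_quat(c['attitude']).as_matrix(); o=np.array(c['origin'])
    else:
        r=np.hypot(x,y); d=np.array([x/r*np.sin(r),y/r*np.sin(r),np.cos(r)]) if r>1e-9 else np.array([0,0,1.])
        H=np.array(c['hand_eye']); T=R.from_quat(st['tcp_rot']).as_matrix()
        A=T@H[:3,:3]; o=np.array(st['ee_pos'])+T@H[:3,3]
    d=A@d; return o,d/np.linalg.norm(d)
def onz(name,uv,z,st=None):
    o,d=ray(name,uv,st); return o+d*(z-o[2])/d[2]
def cross(r1,r2):
    (a,d),(b,e)=r1,r2
    t=np.linalg.lstsq(np.c_[d,-e],b-a,rcond=None)[0]
    p,q=a+t[0]*d,b+t[1]*e
    return (p+q)/2,np.linalg.norm(p-q)
def mask(img,lo,hi,box=None):
    hsv=cv2.cvtColor(img,cv2.COLOR_BGR2HSV); m=cv2.inRange(hsv,lo,hi)
    if box:
        k=np.zeros_like(m); x0,y0,x1,y1=box; k[y0:y1,x0:x1]=1; m=m*k
    return m
E
python3 - <<'E'
from h import *
np.set_printoptions(precision=4,suppress=True)
s=cv2.imread('pics/scene0.png'); d=cv2.imread('pics/side0.png'); w=cv2.imread('pics/wrist0.png')
st=ctrl.observe(); print(R.from_quat(st['tcp_rot']).as_matrix())
def red(img,box):
    hsv=cv2.cvtColor(img,cv2.COLOR_BGR2HSV)
    m=(((hsv[...,0]<8)|(hsv[...,0]>172))&(hsv[...,1]>150)&(hsv[...,2]>60)).astype(np.uint8)
    k=np.zeros_like(m);k[box[1]:box[3],box[0]:box[2]]=1;m*=k
    ys,xs=np.nonzero(m); print('red',xs.min(),xs.max(),ys.min(),ys.max(),xs.mean(),ys.mean(),len(xs)); return xs.mean(),ys.mean()
a=red(s,(355,170,390,215)); b=red(d,(255,320,300,365))
print(cross(ray('scene',a),ray('side',b)))
for z in (.03,): print(onz('scene',a,z),onz('side',b,z))
for n,uv in (('well',(290,145)),('dial',(266,273)),('sc',(235,93)),('sc',(359,114)),('sc',(316,321))):
    print(n,onz('wrist',uv,.045,st))
c1=cv2.resize(s[150:230,320:420],None,fx=4,fy=4,interpolation=2); c2=cv2.resize(d[310:390,240:340],None,fx=4,fy=4,interpolation=2)
cv2.imwrite('pics/crop.png',np.hstack([c1,c2]))
cv2.imwrite('pics/wcrop.png',cv2.resize(w[70:340,190:390],None,fx=2.2,fy=2.2,interpolation=2))
E
```

```text
[[-0.0014  1.     -0.    ]
 [ 0.0001 -0.     -1.    ]
 [-1.     -0.0014 -0.0001]]
red 366 374 186 202 369.84285714285716 193.82142857142858 140
red 265 278 332 354 271.8955823293173 343.09638554216866 249
(array([0.4148, 0.3079, 0.0308]), np.float64(4.416975997452911e-05))
[0.4137 0.3091 0.03  ] [0.4154 0.3075 0.03  ]
well [0.5684 0.0642 0.045 ]
dial [ 0.5431 -0.0547  0.045 ]
sc [0.5196 0.1127 0.045 ]
sc [0.6287 0.0917 0.045 ]
sc [ 0.5903 -0.1055  0.045 ]
```

View pics/crop.png

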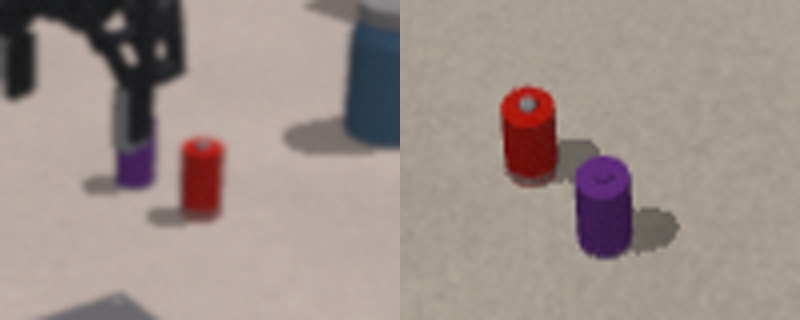

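View pics/wcrop.png

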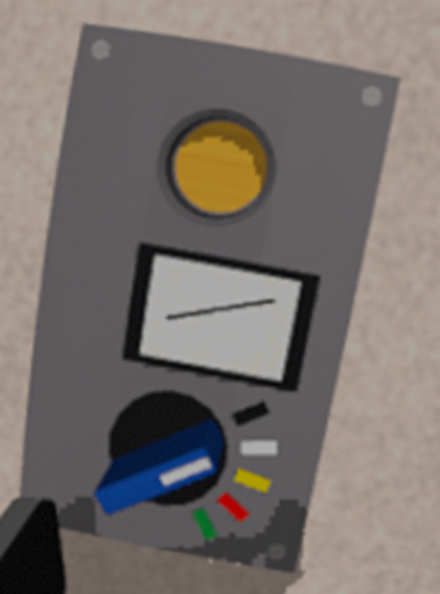

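The crop confirms it: the left picture's red cell has a steel button and a steel foot band, while the other one is plain purple all over. Next I'll measure the purple cell's clearance and the mark angles.

```bash
python3 - <<'E'
from h import *
np.set_printoptions(precision=4,suppress=True)
s=cv2.imread('pics/scene0.png'); d=cv2.imread('pics/side0.png'); w=cv2.imread('pics/wrist0.png')
st=ctrl.observe()
m=mask(d,(125,80,30),(160,255,255),(270,335,310,385)); ys,xs=np.nonzero(m); uv=(xs.mean(),ys.mean()); print(uv,len(xs),'purple',onz('side',uv,.03))
# yellow
m=mask(s,(18,120,60),(35,255,255),(195,245,225,290)); ys,xs=np.nonzero(m);print('yellow',onz('scene',(xs.mean(),ys.mean()),.03))
# jar
m=mask(d,(95,80,20),(115,255,200),(160,340,220,420)); ys,xs=np.nonzero(m);print('jar',onz('side',(xs.mean(),ys.mean()),.05))
# marks
C=np.array([.5431,-.0547])
for n,lo,hi,box in (('black',(0,0,0),(179,255,50),(296,250,316,266)),('white',(0,0,150),(179,40,255),(297,266,320,280)),('yellow',(18,100,60),(35,255,255),(290,278,320,300)),('red',(0,150,60),(10,255,255),(285,290,305,310)),('green',(45,80,30),(85,255,255),(274,295,292,320))):
    m=mask(w,lo,hi,box); ys,xs=np.nonzero(m)
    if len(xs)==0: print(n,'none');continue
    p=onz('wrist',(xs.mean(),ys.mean()),.045,st)
    print(n,len(xs),xs.mean(),ys.mean(),p, np.arctan2(*(p[:2]-C)[::-1]),np.hypot(*(p[:2]-C)))
# well: orange floor at z .023 and rim
m=mask(w,(12,120,60),(30,255,255),(255,110,325,180)); ys,xs=np.nonzero(m); (c,r)=cv2.minEnclosingCircle(np.c_[xs,ys].astype(np.float32)); print('floor',c,r,onz('wrist',c,.023,st))
g=cv2.cvtColor(w,cv2.COLOR_BGR2GRAY)
# dial disc
m=mask(w,(0,0,0),(179,255,35),(230,240,300,310)); ys,xs=np.nonzero(m); c,r=cv2.minEnclosingCircle(np.c_[xs,ys].astype(np.float32)); print('disc',c,r,onz('wrist',c,.05,st))
m=mask(w,(105,120,30),(130,255,255),(225,240,300,310)); print('bar',cv2.minAreaRect(np.argwhere(m>0)[:,::-1].astype(np.float32)))
E
```

```text
(np.float64(290.40453074433657), np.float64(361.10355987055016)) 309 purple [0.3402 0.3091 0.03  ]
yellow [ 0.4196 -0.2578  0.03  ]
jar [0.4015 0.5388 0.05  ]
black 84 303.4642857142857 257.5833333333333 [ 0.5791 -0.0391  0.045 ] 0.40775058097252564 0.039247557106687696
white 78 307.3076923076923 273.0 [ 0.5825 -0.0544  0.045 ] 0.00659342280951383 0.03939973790369064
yellow 108 304.1296296296296 287.9074074074074 [ 0.5792 -0.0697  0.045 ] -0.39418495992284114 0.039123128826882916
red 84 295.5952380952381 300.1309523809524 [ 0.5707 -0.0827  0.045 ] -0.7933466057434387 0.0393047727454726
green 92 282.7282608695652 307.9130434782609 [ 0.5577 -0.0913  0.045 ] -1.1907107642419508 0.039440819692293475
floor (289.9805603027344, 145.4645233154297) 20.873462677001953 [0.5664 0.0635 0.023 ]
disc (273.2234191894531, 264.7765808105469) 35.06804275512695 [ 0.5512 -0.0446  0.05  ]
bar ((262.2376403808594, 282.31060791015625), (24.901592254638672, 63.72886657714844), 67.83365631103516)
```

Everything agrees: the marks lie at radius 39 mm, spaced 0.4 rad. The dial is at (0.543,-0.055) with the bar at yaw 0.407, and the well is 121 mm away at (0.568,0.064). The purple cell is 75 mm from the red in -x, so I'll open the jaws along y, turning the tool by -90°.

```bash
python3 -m crank '[[10,-40,-60,-10,0],[25,-80,-120,-20,0],[40,-110,-180,-30,0],[50,-140,-230,-40,0],[60,-165,-275,-50,0],[70,-185,-308,-60,0],[70,-185,-308,-70,0],[70,-185,-308,-80,0],[70,-185,-308,-90,0],[70,-185,-308,-90,0],[70,-185,-308,-90,0]]'; python3 - <<'E'
from h import *
np.set_printoptions(precision=4,suppress=True)
st=ctrl.observe(); print(st['joints'],st['ee_pos'],R.from_quat(st['tcp_rot']).as_matrix())
w=ctrl.grab_frame('wrist')[:,:,::-1].copy(); cv2.imwrite('pics/w1.png',w)
hsv=cv2.cvtColor(w,cv2.COLOR_BGR2HSV)
m=(((hsv[...,0]<8)|(hsv[...,0]>172))&(hsv[...,1]>150)&(hsv[...,2]>60)).astype(np.uint8)
n,l,S,c=cv2.connectedComponentsWithStats(m)
for i in range(1,n):
    if S[i,4]>100: print(S[i],c[i])
E
```

```text
time_s: 1.52
ee_pos: [0.4149, 0.3079, 0.1611]
tcp_rot: [0.001, 0.707, -0.001, 0.707]
force: [0.4, 0.6, 0.0]
width: 0.0855
[ 0.5392 -0.051   1.8039  0.      1.389  -1.0276] [0.4149 0.3079 0.1611] [[-0.0003  0.0041  1.    ]
 [-0.0001  1.     -0.0041]
 [-1.     -0.0002 -0.0003]]
[ 302  203   47   59 1971] [324.86   232.4916]
```

View pics/w1.png

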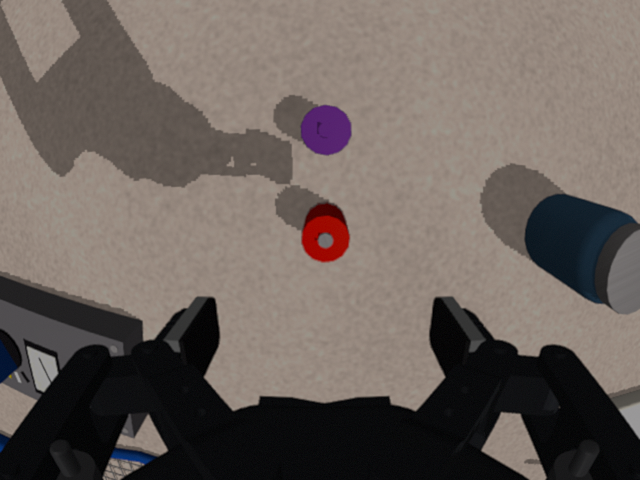

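The wrist view shows the red cell's button at (325,240), the purple cell at (326,130), and the fingers straddling clear space.

```bash
python3 - <<'E'
from h import *
st=ctrl.observe()
print(onz('wrist',(325,240.5),.061,st),onz('wrist',(326,238.5),.058,st), onz('wrist',(326,130),.06,st))
E
```

```text
[0.41341428 0.30890178 0.061     ] [0.412819   0.30958968 0.058     ] [0.33955007 0.30975835 0.06      ]
```

```bash
python3 -m crank '[[40,1,-1,0,0],[80,1,-1,0,0],[110,1,-1,0,0],[125,1,-1,0,0],[132,1,-1,0,0],[132,1,-1,0,0],[132,1,-1,0,0.3],[132,1,-1,0,0.6],[132,1,-1,0,1],[132,1,-1,0,1],[132,1,-1,0,1],[132,1,-1,0,1]]' 40; python3 -m crank '[[0,0,0,0,1],[0,0,0,0,1],[-15,0,0,0,1],[-50,0,0,0,1],[-80,0,0,0,1],[-80,0,0,0,1]]'; python3 - <<'E'
from h import *
st=ctrl.observe(); print(st['ee_pos'])
for n in ('wrist','side'): cv2.imwrite(f'pics/{n}2.png',ctrl.grab_frame(n)[:,:,::-1])
E
```

```text
time_s: 3.08
ee_pos: [0.4145, 0.3093, 0.03]
tcp_rot: [0.0, 0.707, 0.0, 0.707]
force: [-1.2, -1.0, 5.6]
width: 0.0329
time_s: 3.82
ee_pos: [0.4159, 0.3102, 0.1127]
tcp_rot: [0.001, 0.705, 0.001, 0.709]
force: [-0.3, 0.2, -0.9]
width: 0.0325
[0.41592058 0.31021235 0.11271255]
```

View pics/wrist2.png

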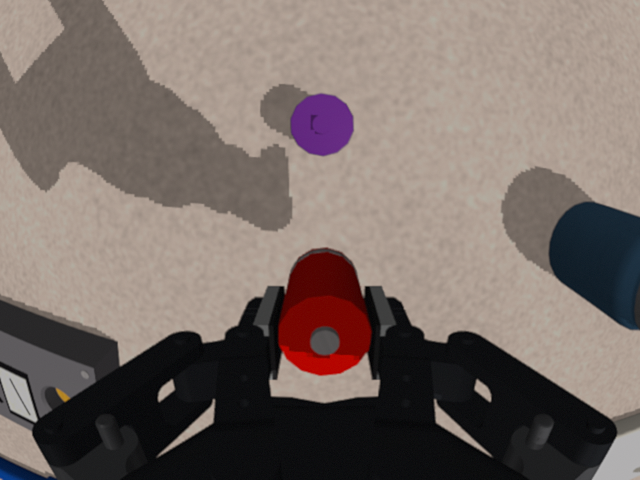

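View pics/side2.png

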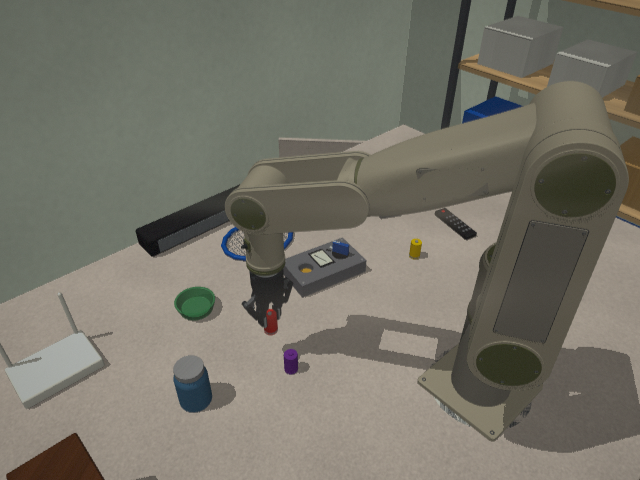

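The red cell is held square between the pads and the purple cell is undisturbed. Next I'll move over beside the well and look at it again.

```bash
python3 -m crank '[[-20,-10,10,0,1],[-45,-35,30,0,1],[-70,-70,60,0,1],[-70,-110,95,0,1],[-70,-150,130,0,1],[-70,-185,165,0,1],[-70,-215,195,0,1],[-70,-235,218,0,1],[-70,-245,229,0,1],[-70,-245,229,0,1],[-70,-245,229,0,1],[-70,-245,229,0,1]]'; python3 - <<'E'
from h import *
np.set_printoptions(precision=4,suppress=True)
st=ctrl.observe(); w=ctrl.grab_frame('wrist')[:,:,::-1].copy(); print(st['ee_pos'],R.from_quat(st['tcp_rot']).as_matrix())
cv2.imwrite('pics/w3.png',w)
E
```

```text
time_s: 5.42
ee_pos: [0.6424, 0.0651, 0.1794]
tcp_rot: [-0.0, 0.707, 0.001, 0.707]
force: [-0.1, 0.1, -1.4]
width: 0.0326
[0.6424 0.0651 0.1794] [[-0.0001 -0.0013  1.    ]
 [ 0.0002  1.      0.0013]
 [-1.      0.0002 -0.0001]]
```

View pics/w3.png

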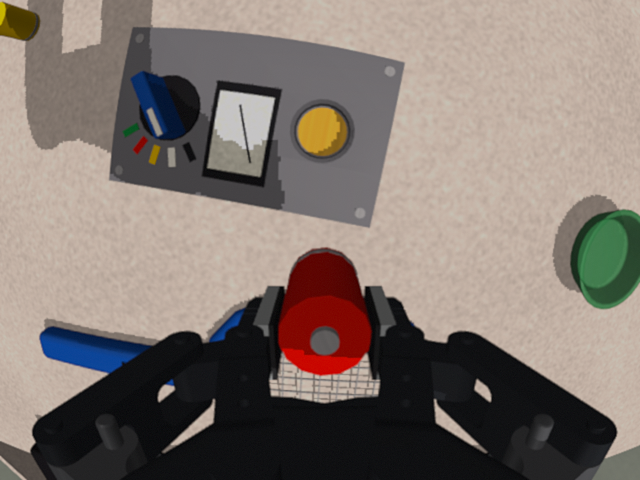

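The well sits at about (321,131) and the held cell's button at (324,341); the dial is at (165,108).

```bash
python3 - <<'E'
from h import *
np.set_printoptions(precision=4,suppress=True)
st=ctrl.observe(); w=cv2.imread('pics/w3.png')
m=mask(w,(12,120,60),(30,255,255),(285,95,360,170)); ys,xs=np.nonzero(m); print('box',xs.min(),xs.max(),ys.min(),ys.max()); c,r=cv2.minEnclosingCircle(np.c_[xs,ys].astype(np.float32)); print('floor',c,r,onz('wrist',c,.023,st))
# rim: dark ring (chamfer+wall) vs deck
g=cv2.cvtColor(w,cv2.COLOR_BGR2GRAY); m2=((g<78)|(m>0)).astype(np.uint8); k=np.zeros_like(m2);k[92:170,284:362]=1;m2*=k
n,l,S,cc=cv2.connectedComponentsWithStats(m2); i=1+S[1:,4].argmax(); print(S[i],cc[i])
ct=max(cv2.findContours((l==i).astype(np.uint8),0,1)[0],key=cv2.contourArea); c,r=cv2.minEnclosingCircle(ct);print('rim',c,r,onz('wrist',c,.045,st)); e=cv2.fitEllipse(ct); print(e,onz('wrist',e[0],.045,st))
# held cell
H=np.array(ctrl.camera_info('wrist')['hand_eye'])
m=mask(w,(0,0,90),(179,70,190),(305,322,345,362)); n,l,S,cc=cv2.connectedComponentsWithStats(m)
for i in range(1,n):
    if S[i,4]>150: print('button',S[i],cc[i],onz('wrist',cc[i],st['ee_pos'][2]+.031,st)-st['ee_pos'])
hsv=cv2.cvtColor(w,cv2.COLOR_BGR2HSV); mr=(((hsv[...,0]<8)|(hsv[...,0]>172))&(hsv[...,1]>150)).astype(np.uint8); 
for r in (260,270,280,300,320): 
    x=np.nonzero(mr[r,250:400])[0]+250; print(r,x.min(),x.max())
cv2.imwrite('pics/c3.png',np.hstack([cv2.resize(w[90:175,280:365],None,fx=4.5,fy=4.5),cv2.resize(w[245:330,282:367],None,fx=4.5,fy=4.5)]))
E
```

```text
box 298 346 108 155
floor (322.0, 131.5) 24.622243881225586 [0.5667 0.0635 0.023 ]
[ 294  103   60   56 2468] [323.6361 130.9619]
rim (323.2415771484375, 130.56741333007812) 29.940832138061523 [0.5666 0.0646 0.045 ]
((323.0503234863281, 130.5641326904297), (55.346717834472656, 59.07113265991211), 84.94223022460938) [0.5666 0.0645 0.045 ]
button [311 331  28  24 500] [324.564 342.442] [-0.001   0.0008  0.031 ]
260 301 345
270 293 353
280 289 357
300 283 364
320 278 369
```

View pics/c3.png

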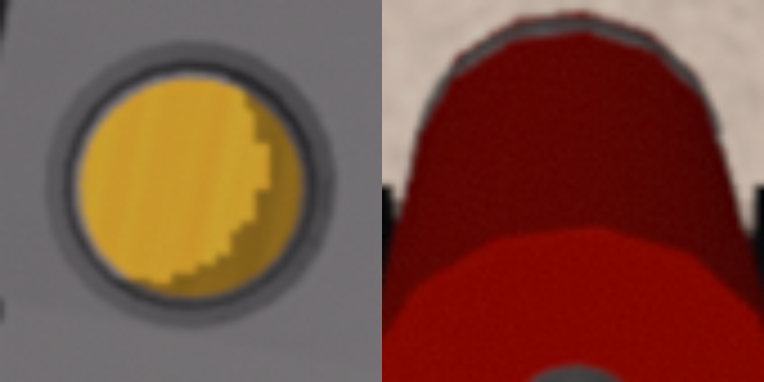

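```bash
python3 - <<'E'
from h import *
np.set_printoptions(precision=4,suppress=True)
st=ctrl.observe(); print(st['ee_pos'],onz('wrist',(324,248),st['ee_pos'][2]-.030,st)-st['ee_pos'])
E
```

```text
[0.6425 0.065  0.1795] [-0.0171  0.0005 -0.03  ]
```

The cell hangs upright: bottom offset is about 0, top offset 1 mm. The well is at (0.567,0.064). I'll move over it and go down to just above the mouth.

```bash
python3 -m crank '[[0,-1,-30,0,1],[0,-1,-60,0,1],[10,-1,-75,0,1],[40,-1,-75,0,1],[70,-1,-75,0,1],[90,-1,-75,0,1],[94,-1,-75,0,1],[94,-1,-75,0,1],[94,-1,-75,0,1],[94,-1,-75,0,1]]'; python3 - <<'E'
from h import *
for n in ('wrist','side'): cv2.imwrite(f'pics/{n}4.png',ctrl.grab_frame(n)[:,:,::-1])
d=cv2.imread('pics/side4.png'); w=cv2.imread('pics/wrist4.png')
cv2.imwrite('pics/c4.png',np.hstack([cv2.resize(w[200:380,230:430],(400,360)),cv2.resize(d[215:305,260:360],(400,360))]))
E
```

```text
time_s: 6.72
ee_pos: [0.5688, 0.063, 0.0864]
tcp_rot: [0.0, 0.706, -0.0, 0.708]
force: [0.5, -0.4, -2.7]
width: 0.0329
```

View pics/c4.png

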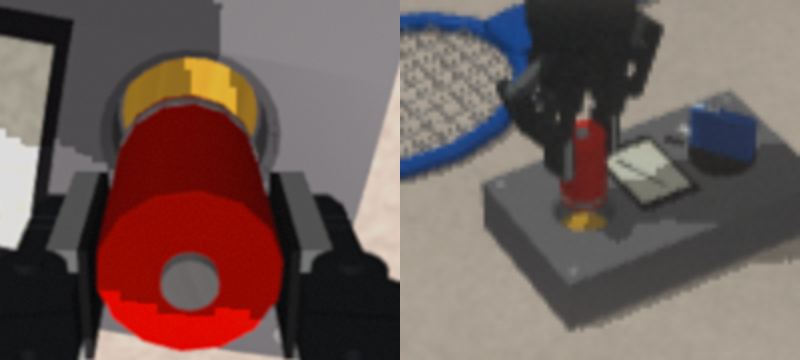

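The cell hovers centred over the well mouth. I'll go down slowly, watching the force.

```bash
python3 -m crank '[[0,0.5,-1,0,1],[4,0.5,-1,0,1],[8,0.5,-1,0,1],[12,0.5,-1,0,1],[15,0.5,-1,0,1],[18,0.5,-1,0,1],[18,0.5,-1,0,1]]'; python3 -m crank '[[3,0,0,0,1],[6,0,0,0,1],[9,0,0,0,1],[11,0,0,0,1],[11,0,0,0,1],[11,0,0,0,1]]'
```

```text
time_s: 7.7
ee_pos: [0.5668, 0.0635, 0.0669]
tcp_rot: [-0.0, 0.707, -0.0, 0.707]
force: [-0.2, -0.0, -1.2]
width: 0.0329
time_s: 8.45
ee_pos: [0.5671, 0.0635, 0.0564]
tcp_rot: [-0.0, 0.707, 0.0, 0.707]
force: [-0.0, -0.1, -1.5]
width: 0.0328
```

```bash
python3 -m crank '[[1,0,0,0,1],[2,0,0,0,1],[3,0,0,0,1],[4,0,0,0,1],[4,0,0,0,1],[4,0,0,0,1]]'
```

```text
time_s: 9.2
ee_pos: [0.5673, 0.0635, 0.0531]
tcp_rot: [-0.0, 0.707, 0.0, 0.707]
force: [-2.1, -0.5, 5.2]
width: 0.0331
```

The upward force at z=0.053 matches the expected floor height. I'll open the jaws gently and rise.

```bash
python3 -m crank '[[0,0,0,0,0.5],[0,0,0,0,0.45],[0,0,0,0,0.4],[0,0,0,0,0.3],[0,0,0,0,0.3],[-10,0,0,0,0.3],[-40,0,0,0,0.3],[-80,0,0,0,0.3],[-110,0,0,0,0.3],[-110,0,0,0,0.3],[-110,0,0,0,0.3]]'; python3 -m crank '[[0,-30,25,5,0.3],[0,-60,50,5,0.3],[0,-60,50,5,0.3],[0,-60,50,5,0.3]]'; python3 - <<'E'
from h import *
np.set_printoptions(precision=4,suppress=True)
st=ctrl.observe(); print(st['ee_pos'],st['tcp_rot'])
for n in ('wrist','side'): cv2.imwrite(f'pics/{n}5.png',ctrl.grab_frame(n)[:,:,::-1])
d=cv2.imread('pics/side5.png'); cv2.imwrite('pics/c5.png',cv2.resize(d[215:305,260:360],(500,450)))
E
```

```text
time_s: 10.58
ee_pos: [0.5668, 0.0635, 0.1621]
tcp_rot: [0.0, 0.707, -0.0, 0.707]
force: [0.3, 0.4, -0.2]
width: 0.0597
time_s: 11.08
ee_pos: [0.6159, 0.0038, 0.1607]
tcp_rot: [0.031, 0.707, -0.031, 0.705]
force: [0.2, -0.5, 0.1]
width: 0.0597
[0.6159 0.0038 0.1607] [ 0.0311  0.7075 -0.0308  0.7054]
```

View pics/wrist5.png

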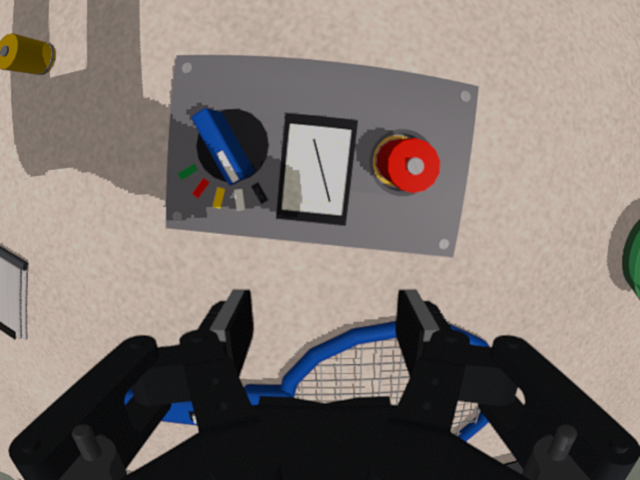

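View pics/c5.png

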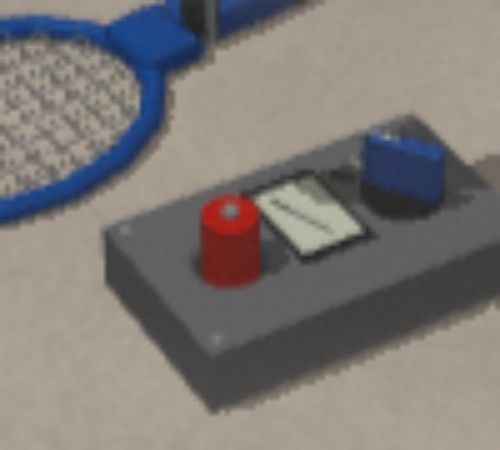

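The cell stands in the well with its button at (415,166). I'll check its height and refine the dial.

```bash
python3 - <<'E'
from h import *
np.set_printoptions(precision=4,suppress=True)
st=ctrl.observe(); w=cv2.imread('pics/wrist5.png'); d=cv2.imread('pics/side5.png')
T=R.from_quat(st['tcp_rot']).as_matrix(); print('tool y yaw',np.arctan2(T[1,1],T[0,1]))
def blob(img,box):
    m=mask(img,(0,0,90),(179,90,200),box); ys,xs=np.nonzero(m); print(len(xs)); return xs.mean(),ys.mean()
a=blob(w,(404,156,428,177)); b=(260+231/5,215+212/5); print(a,b,'button',cross(ray('wrist',a,st),ray('side',b)), onz('wrist',a,.084,st))
# disc centre via marks: circle fit
P=[]
for n,lo,hi,box in (('white',(0,0,120),(179,40,255),(231,188,246,211)),('yellow',(18,100,60),(35,255,255),(208,183,228,210)),('red',(0,150,60),(10,255,255),(190,176,211,200)),('green',(45,80,30),(85,255,255),(176,160,200,182))):
    m=mask(w,lo,hi,box); ys,xs=np.nonzero(m); p=onz('wrist',(xs.mean(),ys.mean()),.045,st); P.append(p[:2]); print(n,len(xs),p)
P=np.array(P); s=np.linalg.lstsq(np.c_[2*P,np.ones(len(P))],(P**2).sum(1),rcond=None)[0]; c=s[:2]; print('centre',c,np.sqrt(s[2]+c@c)); print(np.arctan2(P[:,1]-c[1],P[:,0]-c[0]))
# bar top quad
m=mask(w,(105,100,20),(130,255,255),(180,100,260,190)); r=cv2.minAreaRect(np.argwhere(m>0)[:,::-1].astype(np.float32)); print(r); 
cv2.imwrite('pics/c6.png',cv2.resize(w[90:220,160:290],None,fx=4.5,fy=4.5))
E
```

```text
tool y yaw 1.484218548568934
219
(np.float64(414.76255707762556), np.float64(165.58904109589042)) (306.2, 257.4) button (array([0.5654, 0.0632, 0.0827]), np.float64(0.002502899208077707)) [0.5663 0.0637 0.084 ]
white 180 [ 0.5833 -0.0538  0.045 ]
yellow 192 [ 0.5799 -0.069   0.045 ]
red 158 [ 0.5713 -0.0819  0.045 ]
green 160 [ 0.5583 -0.0905  0.045 ]
centre [ 0.5427 -0.0531] 0.04061183445092374
[-0.0191 -0.4048 -0.7892 -1.1765]
((222.08306884765625, 144.2032470703125), (81.81915283203125, 31.758033752441406), 60.64224624633789)
```

View pics/c6.png

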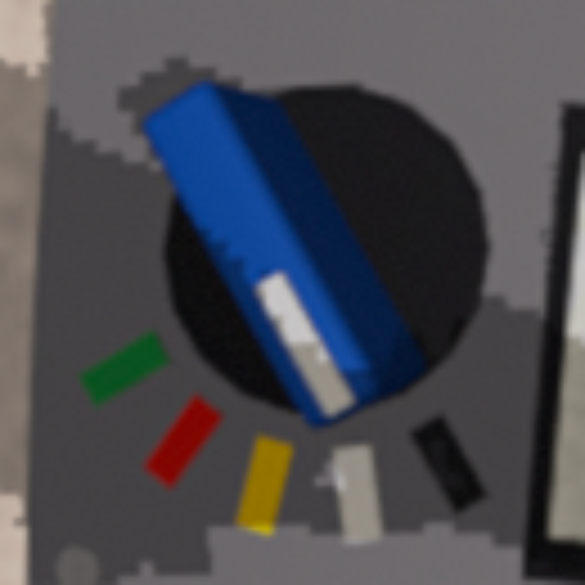

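```bash
python3 - <<'E'
from h import *
np.set_printoptions(precision=4,suppress=True)
st=ctrl.observe()
f=lambda x,y:(160+x/4.5,90+y/4.5)
a=onz('wrist',f(176,103),.085,st);b=onz('wrist',f(345,403),.085,st); c=(a+b)/2
print('bar',c,np.linalg.norm(a-b),np.arctan2(b[1]-a[1],b[0]-a[0]),'disc',onz('wrist',f(326,248),.05,st))
t=np.array([.5431,-.0544,.063]); T=R.from_quat(st['tcp_rot']).as_matrix(); print('mm',1000*T.T@(t-st['ee_pos']))
E
```

```text
bar [ 0.5438 -0.0532  0.085 ] 0.04748837515648019 0.4123623100733014 disc [ 0.5439 -0.0526  0.05  ]
mm [ 98.5227 -64.8475 -67.457 ]
```

The cell's button is at z≈0.083, where 0.084 is expected when seated. The dial axis is at about (0.5435,-0.0537) with the bar at 0.41 rad. I'll move above the dial, with the jaws across the bar.

```bash
python3 -m crank '[[0,-30,-25,-10,0.3],[0,-55,-50,-20,0.3],[20,-64,-67,-28.5,0.3],[40,-64,-67,-28.5,0.3],[50,-64,-67,-28.5,0.3],[50,-64,-67,-28.5,0.3],[50,-64,-67,-28.5,0.3],[50,-64,-67,-28.5,0.3]]'; python3 - <<'E'
from h import *
np.set_printoptions(precision=4,suppress=True)
st=ctrl.observe(); T=R.from_quat(st['tcp_rot']).as_matrix(); print('yaw',np.arctan2(T[1,1],T[0,1]),st['joints'])
print('mm',1000*T.T@(np.array([.5435,-.0537,.056])-st['ee_pos']))
cv2.imwrite('pics/w7.png',ctrl.grab_frame('wrist')[:,:,::-1])
E
```

```text
time_s: 12.18
ee_pos: [0.5455, -0.0543, 0.1131]
tcp_rot: [-0.144, 0.692, 0.144, 0.693]
force: [-0.8, 0.6, -0.1]
width: 0.0597
yaw 1.980859689472621 [-0.1928  0.0783  1.7648  0.      1.2972 -2.1737]
mm [57.0887  1.398  -1.6311]
```

View pics/w7.png

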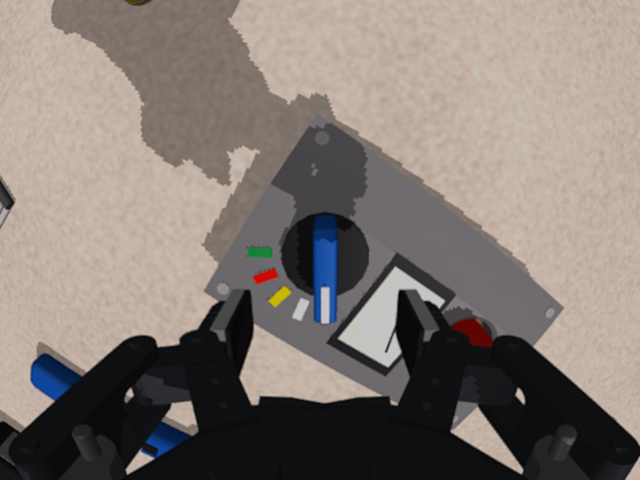

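The bar runs vertically at column 325, centred between the fingers. The cell is clear to the right. I'll descend with the jaws partly closed, then pinch.

```bash
python3 -m crank '[[15,0,-1,0,0.45],[30,0,-1,0,0.5],[45,0,-1,0,0.5],[53,0,-1,0,0.5],[57,0,-1,0,0.5],[57,0,-1,0,0.5]]'; python3 -m crank '[[0,0,0,0,0.7],[0,0,0,0,0.8],[0,0,0,0,1],[0,0,0,0,1],[0,0,0,0,1],[0,0,0,0,1],[0,0,0,0,1]]' 40;  python3 - <<'E'
from h import *
np.set_printoptions(precision=4,suppress=True)
st=ctrl.observe(); T=R.from_quat(st['tcp_rot']).as_matrix(); print('yaw',np.arctan2(T[1,1],T[0,1]),st['torque'],1000*T.T@(np.array([.5435,-.0537,.056])-st['ee_pos']))
cv2.imwrite('pics/w8.png',ctrl.grab_frame('wrist')[:,:,::-1])
E
```

```text
time_s: 12.98
ee_pos: [0.5438, -0.0548, 0.0552]
tcp_rot: [-0.144, 0.692, 0.144, 0.692]
force: [-0.4, -0.4, -0.5]
width: 0.0427
time_s: 13.85
ee_pos: [0.5441, -0.0546, 0.0559]
tcp_rot: [-0.144, 0.692, 0.144, 0.693]
force: [-2.0, 1.5, 7.1]
width: 0.0114
yaw 1.9810326289689615 [ 0.3072  0.3271 -0.0511] [-0.0816  1.0913 -0.1443]
```

View pics/w8.png

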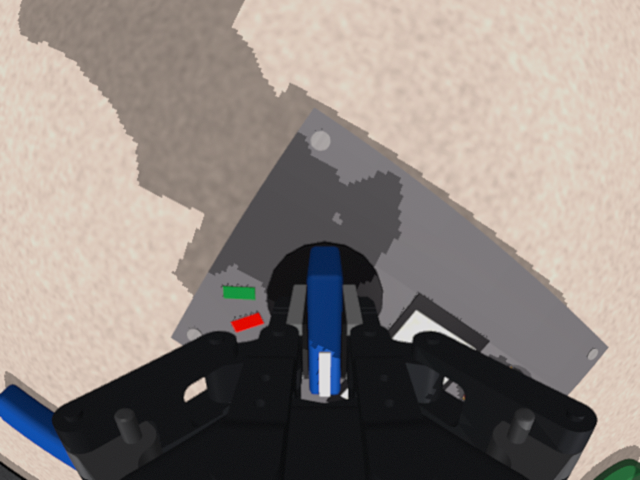

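The bar is pinched (opening 11.4 mm). I'll turn clockwise (positive about tool x) in stages and check the pointer.

```bash
python3 -m crank '[[0,0,0,6,1],[0,0,0,12,1],[0,0,0,18,1],[0,0,0,24,1],[0,0,0,30,1],[0,0,0,36,1],[0,0,0,42,1],[0,0,0,48,1],[0,0,0,54,1],[0,0,0,54,1]]';  python3 - <<'E'
from h import *
np.set_printoptions(precision=4,suppress=True)
st=ctrl.observe(); T=R.from_quat(st['tcp_rot']).as_matrix(); print('yaw',np.arctan2(T[1,1],T[0,1]),st['torque'],st['force'])
cv2.imwrite('pics/w9.png',ctrl.grab_frame('wrist')[:,:,::-1])
E
```

```text
time_s: 15.15
ee_pos: [0.544, -0.0544, 0.0559]
tcp_rot: [0.187, 0.682, -0.186, 0.682]
force: [-2.8, 3.9, 5.5]
width: 0.0117
yaw 1.0371821891580821 [0.4131 0.434  0.0647] [-2.7808  3.9043  5.5454]
```

View pics/w9.png

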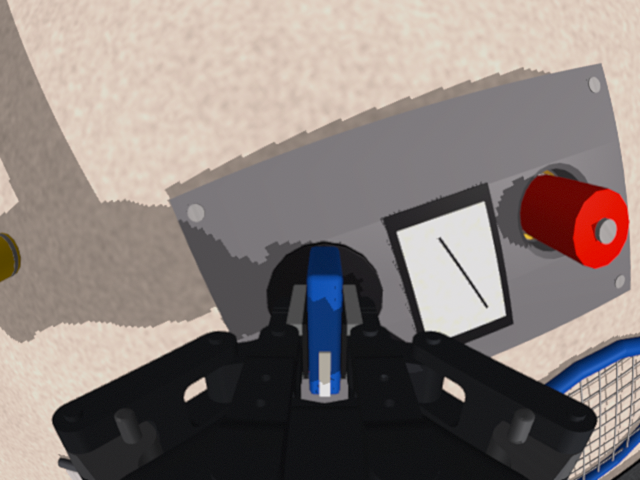

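The bar follows the jaws. I'll turn the remaining 15° to 1.2 rad.

```bash
python3 -m crank '[[0,0,0,4,1],[0,0,0,8,1],[0,0,0,12,1],[0,0,0,15,1],[0,0,0,15,1],[0,0,0,15,1],[0,0,0,15,1],[0,0,0,15,1]]';  python3 - <<'E'
from h import *
np.set_printoptions(precision=4,suppress=True)
st=ctrl.observe(); T=R.from_quat(st['tcp_rot']).as_matrix(); print('yaw',np.arctan2(T[1,1],T[0,1]),st['torque'],st['force'],st['joints'])
for n in ('wrist','scene','side'): cv2.imwrite(f'pics/{n}10.png',ctrl.grab_frame(n)[:,:,::-1])
w=cv2.imread('pics/wrist10.png')
m=mask(w,(105,100,20),(130,255,255),(290,235,360,400))
for r in range(255,396,20):
    x=np.nonzero(m[r])[0]; print(r,x.min(),x.max()) if len(x) else 0
E
```

```text
time_s: 16.2
ee_pos: [0.5441, -0.0543, 0.0559]
tcp_rot: [0.274, 0.652, -0.273, 0.652]
force: [-2.0, 3.3, 6.6]
width: 0.0115
yaw 0.777042875499417 [0.503  0.3858 0.072 ] [-2.005   3.3248  6.5712] [-0.1938  0.1446  1.8065  0.0007  1.1899 -0.9711]
255 309 340
275 306 342
295 306 342
315 307 341
335 308 341
355 308 340
375 308 341
```

View pics/wrist10.png

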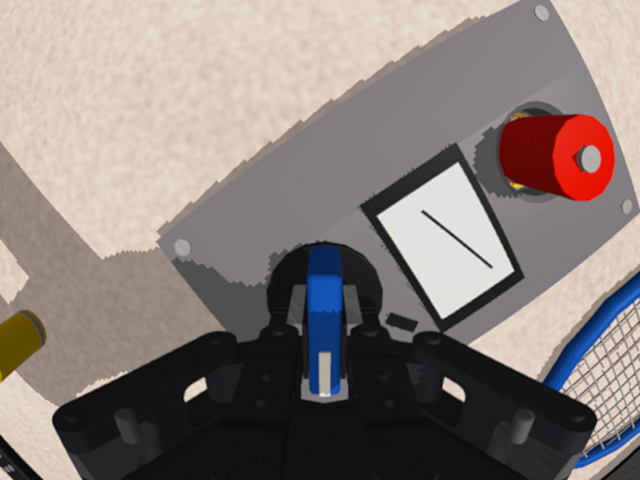

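View pics/scene10.png

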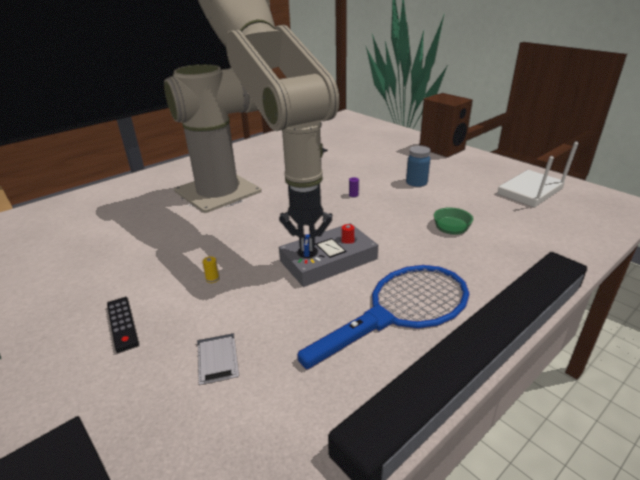

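The jaws turned by 1.204 rad, and the bar still sits straight between the pads. Its yaw of -0.794 matches the red mark at -0.79. The cell is upright in the well and the bystanders are where they were.

```bash
python3 -c "
from workcell import ctrl
print(ctrl.close_job())"
```

```text
the job is handed in; nothing more can be done
None
```

I stood the red cell in the tester's well and let go of it. I then turned the dial to the third click (red mark) and handed in at about 16 s, with the gripper still holding it there.

- **Cell:** the arm met the floor at about 5 N, at the expected height. After release the button measured z ≈ 0.083 m, against 0.084 m for a seated cell. The two camera rays for that point missed each other by 2.5 mm, so the height is only good to a couple of millimetres. The last pictures show the cell still upright in the well.
- **Dial:** the jaws turned 1.204 rad clockwise. The bar ended at yaw -0.794, against -0.79 for the red mark, and stayed straight between the pads. The gripper is set to 40 N and feels about 0.07 N m about the dial's axis, close to the 0.08 N m expected there. My estimates of the dial's centre differed by 1–2 mm between views, with no visible effect on the turn.
- **Bystanders:** the yellow and purple cells and everything else looked unmoved in the last scene picture.
- **Force:** a steady upward force of about 6–7 N remained while pinching the bar, well under the limits. It may come from the pads rubbing along the bar as they closed.

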